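# Clamp the wooden adapter block down with the bench bar clamp

### The job

Clamp the wooden adapter block down in the bench bar clamp just where it lies: slide the clamp's arm down the bar until the foot sits on the block and the arm tilts up and bites, then turn the T-handle clockwise until the clamp is firmly tight, without crushing the wood. Then let go, and leave the small fittings in front of it where they stand.

Things in the scene. Friction and masses are not known exactly. Their poses are not given: they have to be found in the camera images.
- clamp_base: bar clamp fixed to the worktop: grey plate 190 x 110 x 10 mm with an upright steel bar (16 x 10 mm) whose cap is 160 mm above the worktop. Origin on the worktop under the clamp's foot; x points from the foot to the bar (bar centre at x = +100 mm), z up. A grey collar (34 mm along x, 26 across, 40 high) slides on the bar and carries an arm reaching back to the screw
- push_spot (a point): place to push the arm down: on its flat top (22 mm wide), on the centre line, 45 mm from the bar axis and 55 mm from the screw axis; x towards the bar. 109 to 113 mm above the worktop when the foot meets the block. Free for 56 mm along the arm between bar and T-handle sweep; the T-handle stands 50 mm above it, the bar's cap 10 mm at first, 55 mm at the end
- handle_grip (a point): centre of the T-handle's cross-bar on top of the screw, right above the foot: dark steel, 52 mm long, 12 mm thick, 24 mm high, so it reaches 12 mm above and below this point; the arm's top is 38 mm (less 1.6 mm per rad of handle angle) below this point. x along the cross-bar, z up. It sinks 1.6 mm per rad with the screw
- foot_face (a point): centre of the underside of the clamp's round steel foot (26 mm across) under the screw
- clamp_foot: the same round steel foot; origin on the screw axis 45 mm above its underside
- block_top (a point): centre of the top face of the loose wooden block (74 x 250 x 34 mm, six bores of 18 mm in a row along its length, about 0.45 kg) that lies on the clamp's plate under the foot; its top is 44 mm above the worktop. y along its length
- adapter_block: the same wooden block; origin at the centre of its underside
- jaw_collar (a joint): slide of the collar down the bar from its top end, m (0 to 0.065); the foot starts 17 to 41 mm above the block. Pushed straight down at push_spot with a few newtons the arm slides, and it stays where it is left; pushed down near the screw it jams on the bar
- clamp_arm (a joint): tilt of the arm in its clearance on the bar, rad (reading noise 0.01): about -0.03 as it hangs, +0.03 with the screw end tilted up and biting, up to +0.055 when tight. Once the foot meets the block, going on pushing at push_spot up to about 20 N tilts it up; it then bites and stays so when let go, the foot pressing on the block with 10 to 25 N
- t_handle (a joint): angle of the T-handle, rad, growing clockwise from above (tightening), 0 to 6, starts at 0 to 1.5, stays where left. 1.6 mm of foot travel per rad; once the foot bears, its press grows 30 to 40 N per rad. Turning moment: 0.2 N m friction plus 0.0016 N m per N of press; held still after a turn only about 0.05 plus 0.0016 per N. Firmly tight is about 80 N; 150 N crushes the wood
- plug_mid (a point): brass hex plug, 22 mm high, standing in front of the clamp; point at its centre
- fitting_mid (a point): knurled metal fitting, 26 mm across, 30 mm high, standing in front of the clamp; point at its centre
- nipple_mid (a point): brass double-ended threaded fitting, 45 mm long, 21 mm high, lying in front of the clamp; point at its centre

How it is judged:
By the outcome, as a careful person would: the job done as asked, in the order asked, and still so for the second after the job is handed in, with the robot touching nothing.
It also fails if it takes over 64 s, if anything falls off the work surface, if the arm or the gripper's body presses on something with over 40 N, if the wrist force passes 120 N, or if a joint passes its speed limit or range.

### The arm

A 6-joint arm with a two-finger parallel gripper is mounted at the origin on the work surface; the furniture and walls round the work are solid. World frame = base frame: x ahead of the robot, y to its left, z up, the work surface at z = 0. Lengths are in mm, angles in rad, forces in N, time in s.
With the tool pointing down it reaches from about 400 to 925 mm from the base axis. Payload 12.5 kg.
Tool frame: the origin (TCP) lies between the finger pads; the fingertips stand 11 mm ahead of it and the grasp point (between the pads) lies 8 mm behind it (env.tip_extent is the distance from the TCP to the fingertips, in mm); x points along the fingers, z is the direction in which the jaws open and shut, and the axes are right-handed (so a half turn about x gives the same grasp; the last joint's range is limited). The gripper opens to 95 mm and grips with 3 to 60 N. Pads are 20 mm wide; open, the fingers measure 119 mm over their backs; the gripper's body (75 mm by 180 mm) begins 59 mm behind the grasp point.
Start: joints at [1.126, 0.491, 1.559, -0, 1.092, -0.106], TCP at [207.706, 589.495, 225.661] pointing down, gripper open.
Joint ranges: [-3.1, 3.1], [-0.84, 2.19], [0.05, 2.79], [-1.13, 4.28], [0.06, 2.93], [-2.69, 2.69]. Speed limits (rad/s): [2.22, 2.22, 2.79, 3.14, 3.14, 3.14].

### API

Orientations are given as [roll, pitch, yaw] about the fixed x, y, z axes, in that order (R = Rz(yaw) Ry(pitch) Rx(roll)).
In Python, from cell import status, imaging, env gives the robot as it stands. The module is installed in compiled form; this text tells all that it offers.
- The arm moves only by the tool apply_moves, never from a script. Its argument "increments" is a list of rows, each a list of 5 numbers: the closure, from 0 (fully open) to 1 (shut), then the shift along the tool's x, y, z in mm, then the turn about the tool's x in degrees. A call has 1 to 10 rows; each row shifts and turns the commanded pose from where the row before left it, along the tool's axes as they then stand; what a row does not reach is not made up. A row lasts 1/10 s, in which the tool goes at most 50 mm and 8.59 degrees, less where a joint would pass 70% of its speed; a pose out of reach is approached as far as the arm can. A call with a gripper value outside its range is refused whole. The fingers move at their own pace and stop on an object; the grip force is fixed at half the most. Time passes only in rows, so rows that do not move let the fingers close. It gives the time, the measured TCP pose, the force and the opening at its end, in the units of the state.
- status.state(): the state, without advancing time (a new reading comes with each control period).
- imaging.read_camera(name): name is "scene" or "side" or "wrist"; returns a dict with "pixels" (384x512x3 uint8, red, green, blue), "fovy" (degrees; the focal length in pixels is half the picture's height over the tangent of half this angle, whatever the lens; pixels are square), "cx", "cy" (the principal point, pixels), "distortion" ([k1, k2, p1, p2, k3] as OpenCV has them; the pictures are not rectified), "R" (3x3) and "t" (3): a world point X has camera coordinates R X + t. Camera axes: x right, y down, z forward; pixel columns grow to the right and rows downward; lengths in mm; the calibration is good to about 2 mm. A picture is of the moment at which its call begins. There is no depth.
- env.job_done(): hands the job in, once; it reports no verdict.
The state is a dict: "t": time; "joints": joint angles; "qvel": joint speeds; "tau": joint torques, N m; "eef_pos": TCP position; "tcp_rot": TCP orientation; "ft_force": force on the tool from outside, world axes, zero at the start; "moment": the same for the moment, N m; "opening": opening from 0.0 (shut) to 1.0 (fully open).
Only numpy, scipy, OpenCV 4.12 (cv2) and the standard library are available. Lean on these libraries where they do the work, as an engineer would, in place of code of your own. Each camera call takes 0.05 s, during which the arm holds its last target. There are 200 camera calls.

## Working session

There is one attempt and no reset: what is moved stays moved. The work goes in short steps, Python scripts to look and compute and a tool call to move; the robot and the scene stay as the last step left them, time stands still between calls to the robot, and variables do not carry over. Pictures are saved under pics/ and viewed, about 8 in all and at most 12, crops included, and the job is handed in when it is done.

Besides the shell and the picture viewer there is one more tool, called after "Request:" by a JSON object that holds its "name" and its "arguments", one argument or row to a line. apply_moves: Moves the arm, as the interface text tells. Its arguments: {"type":"object","properties":{"increments":{"type":"array"}},"required":["increments"]}

```bash
mkdir -p pics; cat > h.py <<'E'
import numpy as np, cv2
from cell import status, imaging, env
def K(c):
    f=192/np.tan(np.radians(c["fovy"])/2); return np.array([[f,0,c["cx"]],[0,f,c["cy"]],[0,0,1]])
def proj(c,X):
    return cv2.projectPoints(np.float64(X).reshape(-1,1,3),cv2.Rodrigues(np.array(c["R"]))[0],np.float64(c["t"]),K(c),np.float64(c["distortion"]))[0][:,0]
def ray(c,uv):
    p=cv2.undistortPoints(np.float64([[uv]]),K(c),np.float64(c["distortion"]))[0,0]
    R=np.array(c["R"]); return -R.T@np.array(c["t"]), R.T@np.array([p[0],p[1],1])
def onz(c,uv,z):
    o,d=ray(c,uv); return o+d*(z-o[2])/d[2]
def tri(obs):
    A=np.zeros((3,3));b=np.zeros(3)
    for c,uv in obs:
        o,d=ray(c,uv); d=d/np.linalg.norm(d); P=np.eye(3)-np.outer(d,d); A+=P;b+=P@o
    X=np.linalg.solve(A,b); return X,[np.round(proj(c,X)[0]-uv,1) for c,uv in obs]
E
python3 - <<'E'
from h import *
import pickle
cs={}
for n in("scene","side","wrist"):
    c=imaging.read_camera(n);cs[n]=c;print(n,c["fovy"],np.round(-np.array(c["R"]).T@c["t"]))
pickle.dump(cs,open("c0.pkl","wb"))
a=np.vstack([cs["scene"]["pixels"]])[:,:,::-1]
for n in ("scene","side"): cv2.imwrite(f"pics/{n}0.png",cv2.resize(cs[n]["pixels"][:,:,::-1],(800,600),interpolation=cv2.INTER_CUBIC))
print(status.state())
E
```

```text
scene 47.475998676693585 [ 208. -560.  625.]
side 55.19329421291764 [391. 649. 721.]
wrist 58.86683778018355 [132. 615. 384.]
{'t': 0.15, 'joints': array([ 1.12640152e+00,  4.91381943e-01,  1.55928653e+00,  1.20802704e-05,
        1.09169665e+00, -1.05611231e-01]), 'qvel': array([-0.00122893, -0.00205563, -0.00276605,  0.00082038, -0.00101835,
        0.0004209 ]), 'tau': array([ 1.48234023e-03, -6.12896490e+01, -2.58279186e+01,  6.92876126e-02,
        4.73474257e-02, -6.75027172e-05]), 'eef_pos': array([207.62741758, 589.33884307, 225.22820628]), 'tcp_rot': array([ 3.02211014,  1.57002378, -2.02906798]), 'ft_force': array([-0.32464647, -0.69700244, -0.21738259]), 'moment': array([0.01400976, 0.01071045, 0.01286053]), 'opening': 1.0002793585007184}
```

View pics/scene0.png

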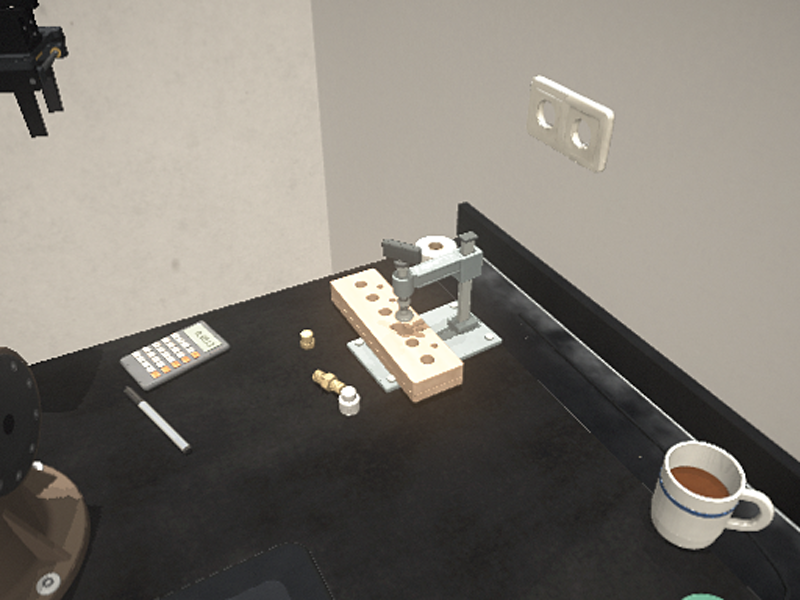

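View pics/side0.png

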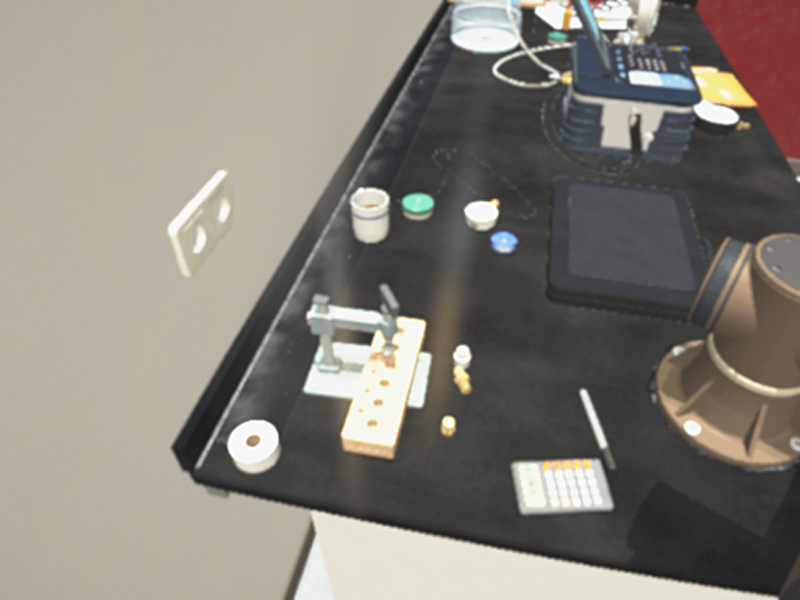

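```bash
python3 - <<'E'
import pickle,cv2,numpy as np
cs=pickle.load(open("c0.pkl","rb"))
a=cs["scene"]["pixels"][145:270,225:325,::-1];b=cs["side"]["pixels"][175:300,190:290,::-1]
cv2.imwrite("pics/crop0.png",np.hstack([cv2.resize(x,None,fx=4,fy=4,interpolation=cv2.INTER_CUBIC) for x in(a,b)]))
E
```

```text
(no output)
```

View pics/crop0.png

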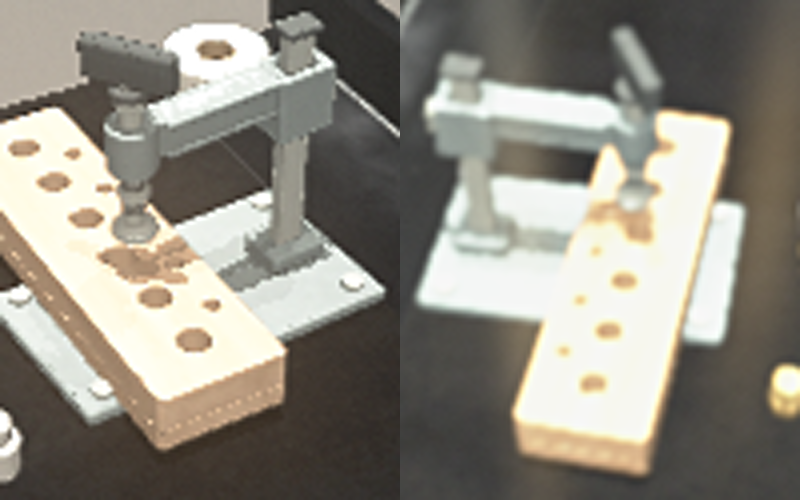

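```bash
python3 - <<'E'
from h import *
import pickle
cs=pickle.load(open("c0.pkl","rb"));A,B=cs["scene"],cs["side"]
s=lambda u,v:(225+(u+.5)/4-.5,145+(v+.5)/4-.5)
d=lambda u,v:(190+(u-400+.5)/4-.5,175+(v+.5)/4-.5)
for n,p in dict(plateR=(385,291),plateB=(98,412),plateBack=(268,190)).items(): print(n,onz(A,s(*p),10).round(1))
for n,p in dict(bl=(418,300),tl=(452,180),tr=(745,203),br=(720,335)).items(): print(n,onz(B,d(*p),10).round(1))
print('cap',onz(A,s(300,22),160).round(1),onz(B,d(462,64),160).round(1),tri([(A,s(300,22)),(B,d(462,64))]))
print('handle',tri([(A,s(129,62)),(B,d(637,64))]))
# handle top end mids
print('hl',tri([(A,s(82,36)),(B,d(617,28))]));print('hr',tri([(A,s(178,60)),(B,d(655,85))]))
print('foot', tri([(A,s(135,232)),(B,d(634,202))]))
for n,p in dict(near=(165,402),right=(285,348)).items(): print('blk',n,onz(A,s(*p),44).round(1))
for n,p in dict(a=(520,422),b=(648,437),c=(730,120),d=(655,113)).items(): print('blk',n,onz(B,d(*p),44).round(1))
q=lambda u,v:(u/1.5625,v/1.5625)
print('fit',onz(A,q(348,400),15),onz(B,q(462,355),15));print('nip',onz(A,q(328,382),10),onz(B,q(461,379),10));print('plug',onz(A,q(307,339),11),onz(B,q(448,426),11))
print('roll',onz(B,q(254,438),30))
E
```

```text
plateR [676.2  14.6  10. ]
plateB [495.2   6.3  10. ]
plateBack [669.1 123.2  10. ]
bl [673.5 127.8  10. ]
tl [685.9  26.2  10. ]
tr [491.4   4.9  10. ]
br [486.3 113.9  10. ]
cap [646.8  69.7 160. ] [647.8  69.8 160. ] (array([647.38752196,  69.98357141, 159.94059256]), [array([ 0.2, -0.1]), array([0.1, 0.1])])
handle (array([545.23162359,  62.38069688, 172.10108057]), [array([ 0.6, -0.4]), array([0.5, 0.3])])
hl (array([539.86605188,  70.14587737, 194.34885383]), [array([ 7.9, -5. ]), array([6.8, 4.4])])
hr (array([551.41551376,  56.8510848 , 163.82344101]), [array([-7.5,  4.3]), array([-6. , -4.2])])
foot (array([549.57100111,  66.59291807,  63.06955788]), [array([ 0.1, -0.1]), array([0.1, 0. ])])
blk near [510.6 -34.3  44. ]
blk right [581.6 -29.4  44. ]
blk a [576.7 221.1  44. ]
blk b [506.3 215.2  44. ]
blk c [509.9 -35.   44. ]
blk d [559.7 -31.   44. ]
fit [436.79707953   5.75673086  15.        ] [439.42184518   4.83948083  15.        ]
nip [429.6621325  52.5145729  10.       ] [433.76667259  51.98527265  10.        ]
plug [438.25657422 145.12415427  11.        ] [439.20490551 146.76309562  11.        ]
roll [705.32359889 241.25762084  30.        ]
```

```bash
python3 - <<'E'
from h import *
import pickle
from scipy.spatial.transform import Rotation as Ro
cs=pickle.load(open("c0.pkl","rb"));A,B=cs["scene"],cs["side"]
s=lambda u,v:(225+(u+.5)/4-.5,145+(v+.5)/4-.5)
d=lambda u,v:(190+(u-400+.5)/4-.5,175+(v+.5)/4-.5)
print('hl',tri([(A,s(82,38)),(B,d(652,80))]));print('hr',tri([(A,s(172,56)),(B,d(622,30))]))
print('armtop by collar',tri([(A,s(270,85)),(B,d(492,92))]),'armtop near screw',tri([(A,s(160,120)),(B,d(610,105))]))
# candidate boxes
for th in (-20,-35,-50,-65):
    t=np.radians(th);e=np.array([np.cos(t),np.sin(t),0]);c0=np.array([547,65,173])
    P=[c0+e*26*k+np.array([0,0,z]) for k in(-1,1) for z in(12,-12)]
    print(th,((proj(A,P)-[225,145]+.5)*4-.5).round().tolist(),((proj(B,P)-[190,175]+.5)*4-.5+[400,0]).round().tolist())
st=status.state();print(Ro.from_euler('xyz',st['tcp_rot']).as_matrix().round(2))
E
```

```text
hl (array([531.08081305,  81.94179877, 179.71969452]), [array([ 1. , -0.6]), array([0.9, 0.6])])
hr (array([558.44390781,  45.21465332, 180.65516875]), [array([ 0.3, -0.2]), array([0.3, 0.2])])
armtop by collar (array([630.73161714,  64.06777047, 132.83571227]), [array([ 1.7, -1.1]), array([1.4, 1.1])]) armtop near screw (array([562.06719146,  60.21409184, 134.54223924]), [array([ 0.9, -0.5]), array([0.7, 0.5])])
-20 [[78.0, 39.0], [79.0, 81.0], [186.0, 30.0], [185.0, 72.0]] [[674.0, 68.0], [674.0, 100.0], [595.0, 34.0], [597.0, 66.0]]
-35 [[78.0, 31.0], [79.0, 73.0], [186.0, 37.0], [186.0, 80.0]] [[666.0, 74.0], [666.0, 106.0], [604.0, 28.0], [605.0, 60.0]]
-50 [[82.0, 24.0], [83.0, 66.0], [183.0, 45.0], [182.0, 87.0]] [[656.0, 79.0], [656.0, 111.0], [614.0, 23.0], [615.0, 55.0]]
-65 [[89.0, 17.0], [90.0, 59.0], [176.0, 51.0], [176.0, 94.0]] [[644.0, 82.0], [645.0, 114.0], [625.0, 21.0], [626.0, 53.0]]
[[-0.   -0.94  0.33]
 [-0.    0.33  0.94]
 [-1.    0.   -0.  ]]
```

Request:
{"name": "apply_moves", "arguments": {
  "increments": [
    [1,0,-39,-26,0],
    [1,0,-39,-26,0],
    [1,0,-39,-26,0],
    [1,0,-39,-26,0],
    [1,0,-39,-26,0],
    [1,0,-39,-26,0],
    [1,0,-39,-26,0],
    [1,0,-39,-26,0],
    [1,0,-39,-26,0],
    [1,0,-39,-26,0]
  ]
}}

```text
t: 1.15
eef_pos: [490.0, 212.9, 225.6]
tcp_rot: [0.628, 1.571, 1.86]
ft_force: [0.7, 1.3, 0.6]
opening: 0.218
```

```bash
cat > st.py <<'E'
from h import *
import sys
from scipy.spatial.transform import Rotation as Ro
s=status.state();R=Ro.from_euler('xyz',s['tcp_rot']).as_matrix()
print('t',round(s['t'],2),'pos',s['eef_pos'].round(1),'F',s['ft_force'].round(1),'M',s['moment'].round(3),'open',round(s['opening']*95,1),'q',s['joints'].round(2),'jawdir',round(np.degrees(np.arctan2(R[1,2],R[0,2])),1),'xax',R[:,0].round(3))
if len(sys.argv)>3: print('tool delta',(R.T@(np.array(list(map(float,sys.argv[1:4])))-s['eef_pos'])).round(1))
E
python3 st.py 602.5 67.7 225
```

```text
t 1.15 pos [490.  212.9 225.6] F [0.7 1.3 0.6] M [ 0.027 -0.01  -0.032] open 20.7 q [ 0.29  0.36  1.78  0.    1.   -0.95] jawdir 70.6 xax [-0.  0. -1.]
tool delta [   0.6 -154.4  -99.5]
```

Request:
{"name": "apply_moves", "arguments": {
  "increments": [
    [1,0,-39,-25,0],
    [1,0,-39,-25,0],
    [1,0,-39,-25,0],
    [1,0,-37,-24.5,0],
    [1,0,0,0,-7.4],
    [1,0,0,0,-7.4],
    [1,0,0,0,-7.4],
    [1,0,0,0,0]
  ]
}}

```text
t: 1.95
eef_pos: [601.2, 69.5, 225.3]
tcp_rot: [1.301, 1.57, 2.922]
ft_force: [-0.4, -0.2, 0.3]
opening: 0.002
```

```bash
python3 st.py 602.5 67.7 225; python3 - <<'E'
from h import *
n=[imaging.read_camera(k) for k in("scene","side","wrist")]
import pickle;pickle.dump(n,open("c1.pkl","wb"))
a=n[0]["pixels"][120:245,225:325,::-1];b=n[1]["pixels"][150:275,180:280,::-1]
cv2.imwrite("pics/c1.png",np.hstack([cv2.resize(x,None,fx=4,fy=4,interpolation=cv2.INTER_CUBIC) for x in(a,b)]))
E
```

```text
t 1.95 pos [601.2  69.5 225.3] F [-0.4 -0.2  0.3] M [ 0.046 -0.013 -0.029] open 0.2 q [ 0.01  0.46  1.61  0.    1.07 -1.62] jawdir 92.9 xax [-0.001  0.    -1.   ]
tool delta [ 0.3 -1.2 -1.9]
```

View pics/c1.png

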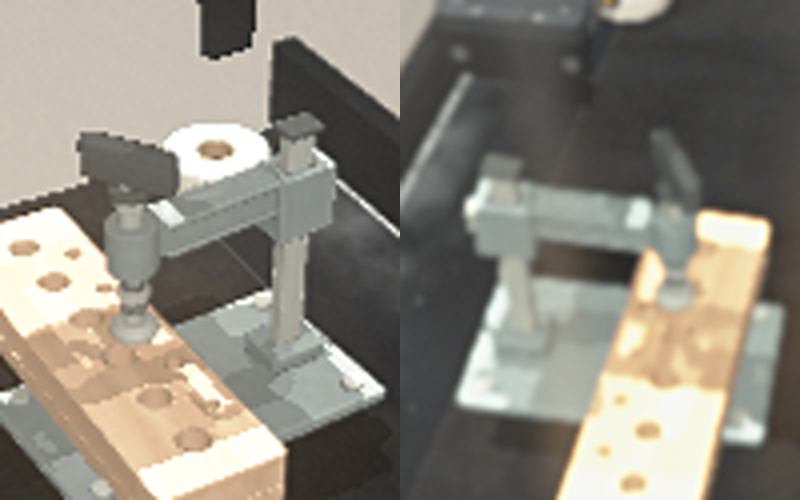

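Request:
{"name": "apply_moves", "arguments": {
  "increments": [
    [1,0,-1.2,-1.9,0],
    [1,35,0,0,0],
    [1,30,0,0,0],
    [1,4,0,0,0],
    [1,3,0,0,0],
    [1,3,0,0,0]
  ]
}}

```text
t: 2.7
eef_pos: [603.3, 67.8, 151.8]
tcp_rot: [-1.581, 1.569, 0.039]
ft_force: [0.4, -1.6, 0.1]
opening: 0.008
```

```bash
python3 st.py 602.5 67.7 123
```

```text
t 2.7 pos [603.3  67.8 151.8] F [ 0.4 -1.6  0.1] M [ 0.008 -0.015  0.011] open 0.8 q [ 0.    0.55  1.68  0.    0.91 -1.62] jawdir 92.8 xax [ 0.002  0.    -1.   ]
tool delta [28.8  0.9 -0.1]
```

Request:
{"name": "apply_moves", "arguments": {
  "increments": [
    [1,2,0,0,0],
    [1,2,0,0,0],
    [1,2,0,0,0],
    [1,2,0,0,0],
    [1,2,0,0,0]
  ]
}}

```text
t: 3.2
eef_pos: [602.9, 67.8, 140.9]
tcp_rot: [-1.53, 1.57, 0.089]
ft_force: [0.8, 0.8, 2.9]
opening: 0.004
```

Request:
{"name": "apply_moves", "arguments": {
  "increments": [
    [1,2,0,0,0],
    [1,2,0,0,0],
    [1,2,0,0,0]
  ]
}}

```text
t: 3.5
eef_pos: [602.8, 67.8, 134.6]
tcp_rot: [-1.447, 1.57, 0.173]
ft_force: [1.2, 0.4, 3.1]
opening: -0.001
```

Request:
{"name": "apply_moves", "arguments": {
  "increments": [
    [1,2,0,0,0],
    [1,2,0,0,0]
  ]
}}

```text
t: 3.7
eef_pos: [602.8, 67.8, 130.6]
tcp_rot: [-1.45, 1.57, 0.169]
ft_force: [1.8, -0.8, 3.7]
opening: 0.003
```

Request:
{"name": "apply_moves", "arguments": {
  "increments": [
    [1,1,0,0,0],
    [1,1,0,0,0]
  ]
}}

```text
t: 3.9
eef_pos: [602.5, 67.8, 128.5]
tcp_rot: [1.344, 1.571, 2.964]
ft_force: [1.5, 0.1, 3.4]
opening: 0.003
```

Request:
{"name": "apply_moves", "arguments": {
  "increments": [
    [1,1,0,0,0],
    [1,1,0,0,0],
    [1,1,0,0,0]
  ]
}}

```text
t: 4.2
eef_pos: [602.5, 67.8, 125.5]
tcp_rot: [1.082, 1.571, 2.701]
ft_force: [1.3, 0.2, 2.8]
opening: 0.004
```

Request:
{"name": "apply_moves", "arguments": {
  "increments": [
    [1,0.7,0,0,0],
    [1,0.7,0,0,0]
  ]
}}

```text
t: 4.4
eef_pos: [602.6, 67.8, 124.2]
tcp_rot: [0.578, 1.571, 2.198]
ft_force: [1.0, 0.3, 3.3]
opening: 0.002
```

Request:
{"name": "apply_moves", "arguments": {
  "increments": [
    [1,0.5,0,0,0],
    [1,0.5,0,0,0]
  ]
}}

```text
t: 4.6
eef_pos: [602.7, 67.8, 123.3]
tcp_rot: [-1.4, 1.57, 0.219]
ft_force: [1.4, 0.2, 3.4]
opening: 0.005
```

Request:
{"name": "apply_moves", "arguments": {
  "increments": [
    [1,0.5,0,0,0],
    [1,0.5,0,0,0]
  ]
}}

```text
t: 4.8
eef_pos: [603.0, 67.8, 122.4]
tcp_rot: [-1.527, 1.57, 0.092]
ft_force: [3.7, 0.3, 4.6]
opening: 0.004
```

Request:
{"name": "apply_moves", "arguments": {
  "increments": [
    [1,0.5,0,0,0],
    [1,0.5,0,0,0]
  ]
}}

```text
t: 5.0
eef_pos: [603.2, 67.9, 121.6]
tcp_rot: [-1.508, 1.569, 0.111]
ft_force: [3.7, 0.1, 9.3]
opening: 0.005
```

Request:
{"name": "apply_moves", "arguments": {
  "increments": [
    [1,0.5,0,0,0],
    [1,0.5,0,0,0]
  ]
}}

```text
t: 5.2
eef_pos: [603.4, 67.9, 121.1]
tcp_rot: [-1.558, 1.568, 0.062]
ft_force: [2.5, 0.7, 12.5]
opening: 0.002
```

Request:
{"name": "apply_moves", "arguments": {
  "increments": [
    [1,0.3,0,0,0],
    [1,0,0,0,0]
  ]
}}

```text
t: 5.4
eef_pos: [603.5, 67.8, 121.0]
tcp_rot: [-1.571, 1.568, 0.048]
ft_force: [2.1, 1.0, 10.0]
opening: 0.008
```

Request:
{"name": "apply_moves", "arguments": {
  "increments": [
    [1,0.5,0,0,0],
    [1,0.5,0,0,0]
  ]
}}

```text
t: 5.6
eef_pos: [603.8, 67.8, 120.3]
tcp_rot: [-1.577, 1.567, 0.042]
ft_force: [2.7, 0.1, 13.9]
opening: 0.0
```

Request:
{"name": "apply_moves", "arguments": {
  "increments": [
    [1,0.5,0,0,0],
    [1,0,0,0,0]
  ]
}}

```text
t: 5.8
eef_pos: [603.8, 67.8, 120.1]
tcp_rot: [-1.58, 1.567, 0.039]
ft_force: [2.8, 0.2, 15.6]
opening: 0.002
```

Request:
{"name": "apply_moves", "arguments": {
  "increments": [
    [1,0.5,0,0,0],
    [1,0,0,0,0]
  ]
}}

```text
t: 6.0
eef_pos: [603.9, 67.8, 119.9]
tcp_rot: [-1.587, 1.567, 0.032]
ft_force: [2.2, 0.3, 19.7]
opening: 0.005
```

Request:
{"name": "apply_moves", "arguments": {
  "increments": [
    [1,0.3,0,0,0],
    [1,0,0,0,0]
  ]
}}

```text
t: 6.2
eef_pos: [603.9, 67.8, 119.9]
tcp_rot: [-1.583, 1.567, 0.037]
ft_force: [1.2, 0.6, 21.6]
opening: 0.009
```

Request:
{"name": "apply_moves", "arguments": {
  "increments": [
    [1,0.3,0,0,0],
    [1,0,0,0,0]
  ]
}}

```text
t: 6.4
eef_pos: [603.9, 67.8, 119.8]
tcp_rot: [-1.592, 1.566, 0.028]
ft_force: [1.0, 0.2, 23.9]
opening: 0.008
```

Request:
{"name": "apply_moves", "arguments": {
  "increments": [
    [1,0.3,0,0,0],
    [1,0,0,0,0]
  ]
}}

```text
t: 6.6
eef_pos: [603.9, 67.9, 119.7]
tcp_rot: [-1.594, 1.566, 0.025]
ft_force: [0.5, 0.6, 26.5]
opening: 0.005
```

Request:
{"name": "apply_moves", "arguments": {
  "increments": [
    [1,-3,0,0,0],
    [1,-10,0,0,0],
    [1,-40,0,0,0],
    [1,-45,0,0,0],
    [0,-10,0,0,0],
    [0,0,0,0,0]
  ]
}}

```text
t: 7.2
eef_pos: [602.7, 67.8, 226.5]
tcp_rot: [-1.589, 1.569, 0.03]
ft_force: [-0.2, -0.3, -1.0]
opening: 0.121
```

```bash
python3 st.py; python3 - <<'E'
from h import *
n=[imaging.read_camera(k) for k in("scene","side","wrist")]
import pickle;pickle.dump(n,open("c2.pkl","wb"))
a=n[0]["pixels"][120:245,225:325,::-1];b=n[1]["pixels"][150:275,180:280,::-1]
cv2.imwrite("pics/c2.png",np.hstack([cv2.resize(x,None,fx=4,fy=4,interpolation=cv2.INTER_CUBIC) for x in(a,b)]))
cv2.imwrite("pics/w2.png",cv2.resize(n[2]["pixels"][:,:,::-1],(800,600),interpolation=cv2.INTER_CUBIC))
E
```

```text
t 7.2 pos [602.7  67.8 226.5] F [-0.2 -0.3 -1. ] M [ 0.046 -0.009  0.06 ] open 11.5 q [ 0.    0.46  1.61  0.    1.07 -1.62] jawdir 92.8 xax [ 0.002  0.    -1.   ]
```

View pics/c2.png

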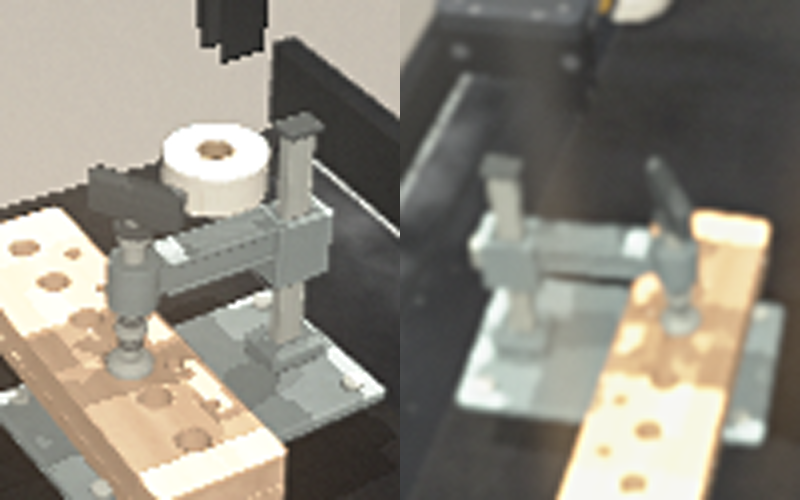

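View pics/w2.png

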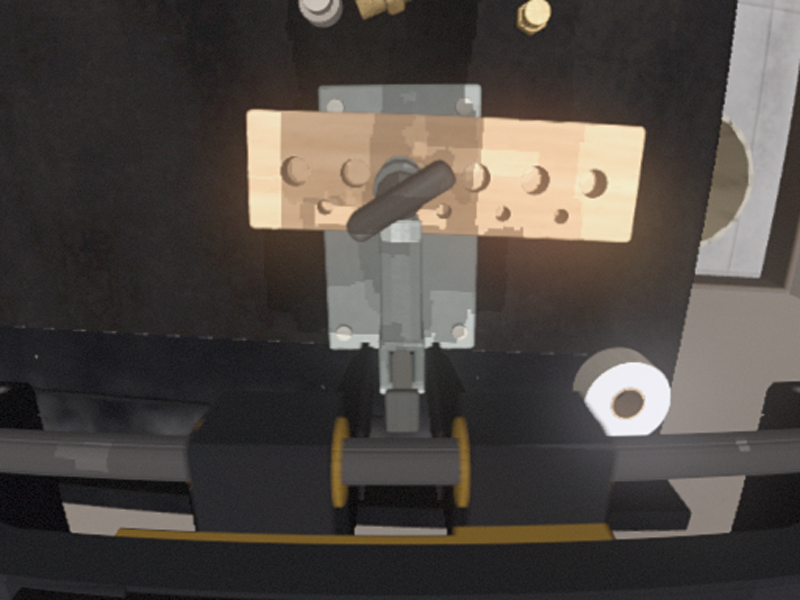

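```bash
python3 - <<'E'
from h import *
import pickle
A,B,W=pickle.load(open("c2.pkl","rb"))
s=lambda u,v:(225+(u+.5)/4-.5,120+(v+.5)/4-.5)
d=lambda u,v:(180+(u-400+.5)/4-.5,150+(v+.5)/4-.5)
w=lambda u,v:((u+.5)/1.5625-.5,(v+.5)/1.5625-.5)
print('ctr', tri([(A,s(138,196)),(B,d(670,195))]))
print('W top ends',onz(W,w(358,229),160).round(1),onz(W,w(444,171),160).round(1), 'ctr',onz(W,w(401,200),160).round(1))
print('W cap',onz(W,w(402,410),160).round(1),'blk c',[onz(W,w(*p),44).round(1).tolist() for p in((247,110),(645,127),(632,242),(250,228))])
for z in(146,149):
  for th in (-50,-57,-64):
    t=np.radians(th);e=np.array([np.cos(t),np.sin(t),0]);f=np.array([-e[1],e[0],0]);c0=np.array([547,65,z])
    P=[c0+e*26*k+f*6*j+np.array([0,0,12]) for k in(-1,1) for j in(-1,1)]
    print(z,th,((proj(W,P)+.5)*1.5625-.5).round().tolist(),((proj(A,P)-[225,120]+.5)*4-.5).round().tolist())
E
```

```text
ctr (array([550.18384018,  63.95876983, 149.48245   ]), [array([ 0.2, -0.1]), array([0.2, 0.1])])
W top ends [559.8  47.5 160. ] [534.   82.1 160. ] ctr [546.8  65.1 160. ]
W cap [644.2  70.3 160. ] blk c [[508.6, -31.3, 44.0], [505.3, 216.6, 44.0], [578.7, 219.4, 44.0], [582.1, -30.7, 44.0]]
146 -50 [[442.0, 150.0], [459.0, 174.0], [344.0, 226.0], [361.0, 248.0]] [[78.0, 177.0], [87.0, 165.0], [178.0, 199.0], [187.0, 186.0]]
146 -57 [[448.0, 156.0], [462.0, 181.0], [341.0, 219.0], [355.0, 243.0]] [[80.0, 174.0], [92.0, 162.0], [174.0, 202.0], [185.0, 190.0]]
146 -64 [[453.0, 162.0], [464.0, 189.0], [339.0, 211.0], [350.0, 237.0]] [[82.0, 170.0], [96.0, 159.0], [169.0, 205.0], [183.0, 193.0]]
149 -50 [[443.0, 150.0], [460.0, 174.0], [343.0, 227.0], [361.0, 249.0]] [[78.0, 172.0], [87.0, 160.0], [178.0, 194.0], [187.0, 181.0]]
149 -57 [[449.0, 156.0], [463.0, 182.0], [340.0, 220.0], [355.0, 244.0]] [[79.0, 169.0], [92.0, 157.0], [174.0, 197.0], [185.0, 184.0]]
149 -64 [[454.0, 162.0], [464.0, 189.0], [338.0, 212.0], [350.0, 238.0]] [[82.0, 165.0], [96.0, 154.0], [169.0, 199.0], [183.0, 188.0]]
```

```bash
python3 - <<'E'
import pickle,cv2
W=pickle.load(open("c2.pkl","rb"))[2]
cv2.imwrite("pics/w2c.png",cv2.resize(W["pixels"][95:160,215:300,::-1],None,fx=8,fy=8,interpolation=cv2.INTER_CUBIC))
E
```

```text
(no output)
```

View pics/w2c.png

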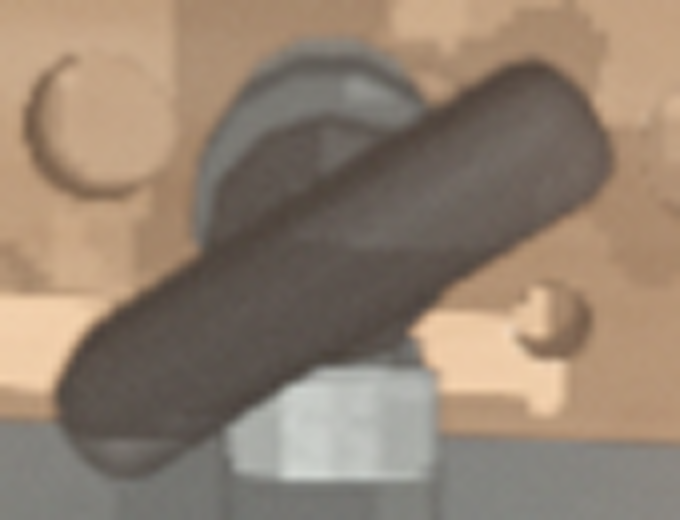

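Request:
{"name": "apply_moves", "arguments": {
  "increments": [
    [0,0,27.8,0,0],
    [0,0,27.8,0,0],
    [0,0,0,0,8.3],
    [0,0,0,0,8.3],
    [0,0,0,0,8.3],
    [0,0,0,0,8.3],
    [0,0,0,0,8.3],
    [0,0,0,0,8.3],
    [0,0,0,0,8.3],
    [0,0,0,0,0]
  ]
}}

```text
t: 8.35
eef_pos: [546.5, 65.1, 223.5]
tcp_rot: [2.51, 1.568, 3.113]
ft_force: [0.1, 0.3, 0.2]
opening: 0.993
```

```bash
python3 st.py 547.2 65 138
```

```text
t 8.35 pos [546.5  65.1 223.5] F [0.1 0.3 0.2] M [-0.028  0.037  0.019] open 94.3 q [-0.    0.39  1.74  0.    1.01 -0.6 ] jawdir 34.6 xax [-0.003  0.    -1.   ]
tool delta [85.5 -0.6  0.7]
```

Request:
{"name": "apply_moves", "arguments": {
  "increments": [
    [0,35,-0.6,0.6,0],
    [0,35,0,0,0],
    [0,10,0,0,0],
    [0,5,0,0,0],
    [0,0,0,0,0],
    [0.6,0,0,0,0],
    [0.7,0,0,0,0],
    [0.75,0,0,0,0]
  ]
}}

```text
t: 9.15
eef_pos: [548.2, 65.0, 140.9]
tcp_rot: [-0.549, 1.569, 0.056]
ft_force: [0.5, 0.0, 0.0]
opening: 0.802
```

```bash
python3 st.py
```

```text
t 9.15 pos [548.2  65.  140.9] F [0.5 0.  0. ] M [-0.052  0.004 -0.002] open 76.2 q [-0.    0.49  1.83  0.    0.82 -0.61] jawdir 34.7 xax [ 0.002  0.    -1.   ]
```

Request:
{"name": "apply_moves", "arguments": {
  "increments": [
    [0.78,1,0,0,0],
    [0.78,0,0,0,0],
    [0.78,0,0,0,0],
    [0.78,0,0,0,0],
    [0.78,0,0,0,0],
    [0.78,0,0,0,0]
  ]
}}

```text
t: 9.75
eef_pos: [547.9, 64.9, 139.0]
tcp_rot: [1.514, 1.571, 2.119]
ft_force: [-0.2, -0.0, -0.0]
opening: 0.302
```

```bash
python3 st.py; python3 - <<'E'
from h import *
n=[imaging.read_camera(k) for k in("wrist","scene")]
import pickle;pickle.dump(n,open("c3.pkl","wb"))
cv2.imwrite("pics/c3.png",np.hstack([cv2.resize(x["pixels"][r:r+140,q:q+140,::-1],(400,400),interpolation=cv2.INTER_CUBIC) for x,r,q in((n[0],180,186),(n[1],110,200))]))
E
```

```text
t 9.75 pos [547.9  64.9 139. ] F [-0.2 -0.  -0. ] M [-0.048  0.036  0.056] open 28.7 q [-0.    0.49  1.83  0.    0.81 -0.61] jawdir 34.7 xax [-0.  0. -1.]
```

View pics/c3.png

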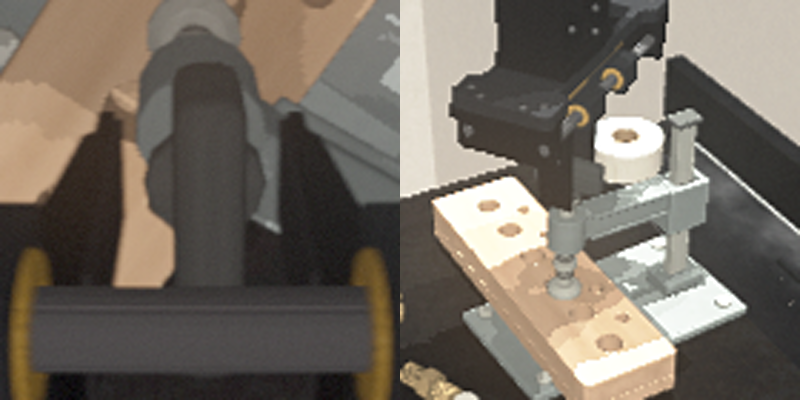

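Request:
{"name": "apply_moves", "arguments": {
  "increments": [
    [1,0,0,0,0],
    [1,0,0,0,0],
    [1,0,0,0,0],
    [1,0,0,0,0],
    [1,0,0,0,0],
    [1,0,0,0,0]
  ]
}}

```text
t: 10.45
eef_pos: [548.2, 65.0, 139.1]
tcp_rot: [-0.38, 1.57, 0.226]
ft_force: [4.1, 1.5, -1.4]
opening: 0.226
```

```bash
python3 st.py
```

```text
t 10.45 pos [548.2  65.  139.1] F [ 4.1  1.5 -1.4] M [ 0.409 -0.798  0.014] open 21.5 q [-0.    0.49  1.83  0.    0.81 -0.61] jawdir 34.7 xax [ 0.001  0.    -1.   ]
```

Request:
{"name": "apply_moves", "arguments": {
  "increments": [
    [1,0,0,0,0],
    [1,0,0,0,0],
    [1,0,0,0,0],
    [1,0,0,0,0]
  ]
}}

```text
t: 10.85
eef_pos: [548.1, 65.0, 139.1]
tcp_rot: [-0.365, 1.57, 0.241]
ft_force: [5.0, 2.5, -1.2]
opening: 0.227
```

```bash
python3 st.py;python3 - <<'E'
from h import *
n=[imaging.read_camera(k) for k in("wrist","scene")]
cv2.imwrite("pics/c4.png",np.hstack([cv2.resize(x["pixels"][r:r+140,q:q+140,::-1],(400,400),interpolation=cv2.INTER_CUBIC) for x,r,q in((n[0],180,186),(n[1],110,200))]))
E
```

```text
t 10.85 pos [548.1  65.  139.1] F [ 5.   2.5 -1.2] M [ 0.494 -0.802 -0.014] open 21.5 q [-0.    0.49  1.83  0.    0.81 -0.61] jawdir 34.7 xax [ 0.001  0.    -1.   ]
```

View pics/c4.png

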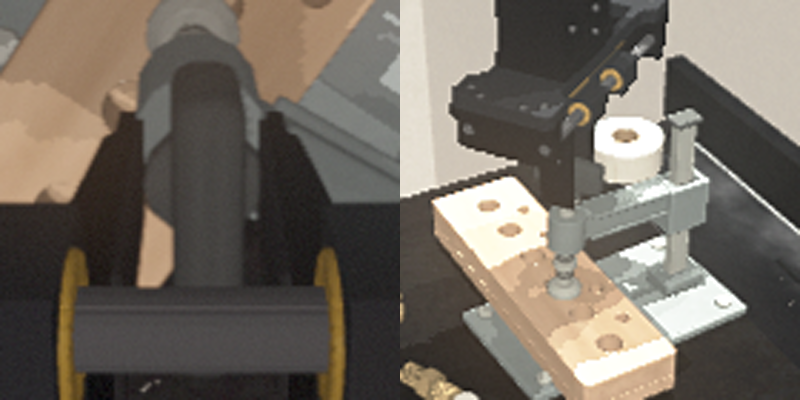

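Request:
{"name": "apply_moves", "arguments": {
  "increments": [
    [0.6,0,0,0,0],
    [0.6,0,0,0,0],
    [0.6,0,0,0,0],
    [0.6,-5,0,0,0],
    [0.6,-5,0,0,0],
    [1,0,0,0,0],
    [1,0,0,0,0],
    [1,0,0,0,0],
    [1,0,0,0,0],
    [1,0,0,0,0]
  ]
}}

```text
t: 11.95
eef_pos: [548.1, 65.0, 149.0]
tcp_rot: [-0.433, 1.57, 0.172]
ft_force: [2.9, 0.4, -0.0]
opening: 0.128
```

Request:
{"name": "apply_moves", "arguments": {
  "increments": [
    [1,0,0,0,0],
    [1,0,0,0,0],
    [1,0,0,0,0]
  ]
}}

```text
t: 12.25
eef_pos: [548.1, 64.9, 149.0]
tcp_rot: [-0.366, 1.57, 0.24]
ft_force: [2.6, 1.4, -1.5]
opening: 0.128
```

```bash
python3 st.py
```

```text
t 12.25 pos [548.1  64.9 149. ] F [ 2.6  1.4 -1.5] M [-0.094 -0.332  0.047] open 12.1 q [-0.    0.48  1.82  0.    0.84 -0.61] jawdir 34.7 xax [ 0.  0. -1.]
```

```bash
cat > m.py <<'E'
from h import *
s=[status.state()]
for i in range(10): imaging.read_camera("side"); s.append(status.state())
M=np.array([x["moment"] for x in s]);F=np.array([x["ft_force"] for x in s])
print('first Mz',M[0].round(3),'Mz mean',M[1:,2].mean().round(3),'sd',M[1:,2].std().round(3),'F',F.mean(0).round(1),'M',M.mean(0).round(3),'t',s[-1]['t'],s[-1]['eef_pos'].round(1),'q6',s[-1]['joints'][5].round(3))
E
python3 m.py
```

```text
first Mz [-0.094 -0.332  0.047] Mz mean 0.029 sd 0.031 F [ 4.1  1.  -1.9] M [-0.04  -0.439  0.03 ] t 12.75 [548.   64.9 149. ] q6 -0.607
```

Request:
{"name": "apply_moves", "arguments": {
  "increments": [
    [1,0.14,0,0.3,5],
    [1,0.14,0,0,5],
    [1,0.14,0,0,5],
    [1,0.14,0,0,5],
    [1,0.14,0,0,5],
    [1,0.14,0,0,5]
  ]
}}

```text
t: 13.35
eef_pos: [548.4, 65.1, 148.8]
tcp_rot: [-0.223, 1.57, -0.144]
ft_force: [2.8, 1.1, 5.8]
opening: 0.127
```

```bash
python3 m.py
```

```text
first Mz [-0.18  -0.128  0.289] Mz mean 0.03 sd 0.071 F [3.2 1.  5.8] M [-0.178 -0.045  0.053] t 13.85 [548.4  65.1 148.8] q6 -0.085
```

Request:
{"name": "apply_moves", "arguments": {
  "increments": [
    [1,-0.4,0,0,5],
    [1,-0.4,0,0,5],
    [1,0,0,0,5],
    [1,0,0,0,5],
    [1,0,0,0,5],
    [1,0,0,0,5]
  ]
}}

```text
t: 14.45
eef_pos: [548.5, 65.3, 148.9]
tcp_rot: [0.657, 1.57, 0.214]
ft_force: [6.5, 1.6, -3.5]
opening: 0.123
```

```bash
python3 m.py
```

```text
first Mz [ 0.229 -0.749  0.193] Mz mean 0.099 sd 0.057 F [ 6.7  2.1 -3. ] M [ 0.301 -0.644  0.107] t 14.95 [548.5  65.3 148.9] q6 0.438
```

```bash
sed -i "s/^print(/T=np.array([x['tau'][5] for x in s]);print('tau6',T.round(3));print('Mz',M[:,2].round(3));print(/" m.py
```

Request:
{"name": "apply_moves", "arguments": {
  "increments": [
    [1,0.1,0.2,0.6,4],
    [1,0.1,0,0,4],
    [1,0,0,0,4],
    [1,0,0,0,4],
    [1,0,0,0,4]
  ]
}}

```text
t: 15.45
eef_pos: [548.9, 65.3, 148.8]
tcp_rot: [1.679, 1.57, 0.888]
ft_force: [3.3, 2.9, -1.2]
opening: 0.126
```

```bash
python3 m.py
```

```text
tau6 [-0.851 -0.317  1.082  0.464  0.217  0.154  0.14   0.138  0.137  0.137
  0.137]
Mz [0.318 0.223 0.213 0.214 0.099 0.116 0.178 0.13  0.134 0.133 0.103]
first Mz [ 0.341 -0.289  0.318] Mz mean 0.154 sd 0.046 F [ 4.7  2.8 -0.6] M [ 0.504 -0.295  0.169] t 15.95 [548.8  65.3 148.8] q6 0.787
```

Request:
{"name": "apply_moves", "arguments": {
  "increments": [
    [1,0,0,0.2,4],
    [1,0,0,0,4],
    [1,0,0,0,4],
    [1,0,0,0,4],
    [1,0,0,0,4],
    [1,0,0,0,4],
    [1,0,0,0,4],
    [1,0,0,0,2]
  ]
}}

```text
t: 16.75
eef_pos: [549.0, 65.0, 148.7]
tcp_rot: [1.942, 1.57, 0.628]
ft_force: [4.3, 2.4, -1.2]
opening: 0.125
```

```bash
python3 m.py
```

```text
tau6 [0.213 0.189 0.778 0.437 0.305 0.271 0.264 0.262 0.262 0.262 0.262]
Mz [0.335 0.332 0.272 0.233 0.292 0.296 0.307 0.233 0.262 0.22  0.308]
first Mz [ 0.244 -0.348  0.335] Mz mean 0.276 sd 0.036 F [ 4.9  2.5 -1.7] M [ 0.417 -0.396  0.281] t 17.25 [549.   65.1 148.7] q6 1.31
```

Request:
{"name": "apply_moves", "arguments": {
  "increments": [
    [1,0,0,0,3],
    [1,0,0,0,3],
    [1,0,0,0,3]
  ]
}}

```text
t: 17.55
eef_pos: [549.0, 65.0, 148.7]
tcp_rot: [1.876, 1.57, 0.405]
ft_force: [4.6, 0.7, -3.0]
opening: 0.124
```

```bash
python3 m.py
```

```text
tau6 [-0.512 -0.11   0.93   0.473  0.286  0.237  0.227  0.225  0.225  0.225
  0.225]
Mz [0.331 0.33  0.233 0.25  0.214 0.194 0.192 0.225 0.241 0.233 0.243]
first Mz [ 0.09  -0.457  0.331] Mz mean 0.236 sd 0.037 F [ 5.3  2.1 -2.1] M [ 0.227 -0.42   0.244] t 18.05 [549.   65.  148.7] q6 1.467
```

Request:
{"name": "apply_moves", "arguments": {
  "increments": [
    [1,0,0,0,3],
    [1,0,0,0,3]
  ]
}}

```text
t: 18.25
eef_pos: [549.0, 65.0, 148.7]
tcp_rot: [1.688, 1.57, 0.112]
ft_force: [4.0, 0.7, -2.8]
opening: 0.124
```

```bash
python3 m.py
```

```text
tau6 [-0.562 -0.114  0.936  0.463  0.276  0.23   0.22   0.218  0.218  0.218
  0.218]
Mz [0.311 0.34  0.264 0.197 0.215 0.205 0.226 0.203 0.217 0.198 0.226]
first Mz [ 0.057 -0.444  0.311] Mz mean 0.229 sd 0.041 F [ 4.9  1.3 -2.2] M [ 0.097 -0.402  0.236] t 18.75 [549.   64.9 148.7] q6 1.572
```

Request:
{"name": "apply_moves", "arguments": {
  "increments": [
    [0.5,0,0,0,0],
    [0.5,0,0,0,0],
    [0.5,0,0,0,0],
    [0.5,0,0,0,0],
    [0.5,-10,0,0,0],
    [0.5,-40,0,0,0],
    [0.5,-45,0,0,0],
    [0.5,-40,0,0,0]
  ]
}}

```text
t: 19.55
eef_pos: [548.7, 64.9, 286.6]
tcp_rot: [1.65, 1.57, 0.074]
ft_force: [0.8, 0.4, -0.8]
opening: 0.499
```

```bash
python3 st.py; python3 - <<'E'
from h import *
n=[imaging.read_camera(k) for k in("scene","side","wrist")]
a=n[0]["pixels"][120:270,190:320,::-1];b=n[2]["pixels"][:,:,::-1]
cv2.imwrite("pics/c5.png",np.hstack([cv2.resize(a,(400,460),interpolation=cv2.INTER_CUBIC),cv2.resize(b[:,80:414],(400,460),interpolation=cv2.INTER_AREA)]))
E
```

```text
t 19.55 pos [548.7  64.9 286.6] F [ 0.8  0.4 -0.8] M [-0.018  0.135 -0.01 ] open 47.4 q [-0.    0.33  1.66  0.    1.16  1.57] jawdir -90.3 xax [ 0.001  0.    -1.   ]
```

View pics/c5.png

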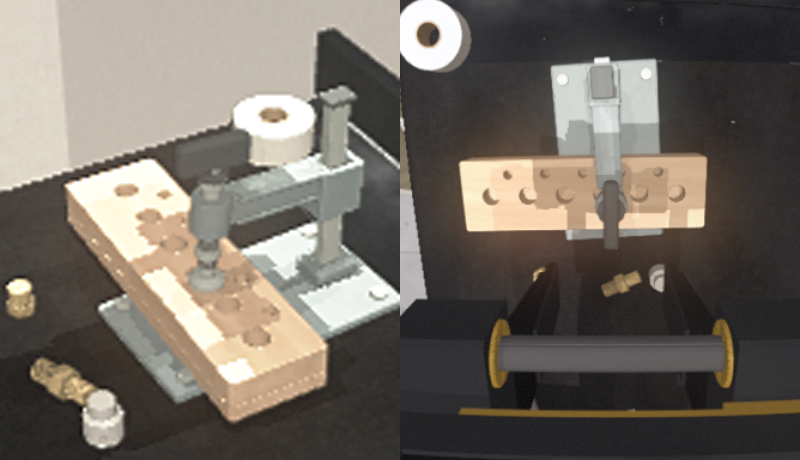

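The picture shows the foot on the block (scene crop about 208,280), the arm tilted up and the handle lying along the arm. The three fittings have not moved and the gripper is clear.

```bash
python3 -c "
from cell import env
print(env.job_done())"
```

```text
the job is handed in; nothing more can be done
None
```

The block is clamped where it lay, and I handed the job in at about 20 s of the 64 s allowed.

- **Arm:** I pushed it down at the push spot. It slid at about 3 N, met the block, and tilted up under a push that reached 26 N, a bit over the suggested 20 N.
- **Handle:** I turned the T-handle 125° clockwise in one grasp, then let go and withdrew upward. The first close stopped at 21.5 mm on something below the cross-bar, apparently the hub. I reopened, raised the gripper 10 mm and gripped the bar properly at 12 mm.
- **Tightness:** the press is not measured directly, and the three estimates differ. All are at or near 80 N and well below the 150 N that crushes the wood:

| Estimate | Press |
|---|---|
| Turning moment, about 0.33 N m | about 80 N |
| Held moment, about 0.22 N m | about 105 N |
| Angle turned, from the stated stiffness | 75 to 112 N |

The held moment was unreliable: it read anywhere from about 0.03 to 0.26 N m at earlier stops. I relied more on the angle and the turning moment.

- **Last picture:** the foot is on the block, the arm is tilted up and biting, the handle is turned, the fittings have not moved, and the robot is clear of everything.

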